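# Feed the sugar mill and hold its run handle

## Task

Take the blue pusher by its handle and use it to sweep all five brown sugar lumps off the board into the steel feed tray of the mill, never touching the sugar with the fingers, then stand the pusher upright on the board again and let go of it. Then press the mill's orange spring-loaded run handle down with the bare fingers to the green band of its gauge, about half of its travel, never down to the stop, hold it there for two seconds and finish still holding it there, because the mill runs only while the handle is held. Leave the jars, bottle, bowl, mug and spoon where they stand.

Things in the scene. Friction and masses are not known exactly. Their poses are not given: they have to be found in the camera images.
- mill: Electric sugar mill, fixed, in a different place and yaw each time. Origin on the counter under the steel feed tray, z up. Tray open on top: inside x -150 to +150, y -70 to +52 mm (the board's side closes it at +y), floor 8 mm above the counter, three walls 70 mm high. Cream housing at x -95 to +95, y -90 to -260, 130 mm high, the run handle on top.
- tray (a point): Point on the tray's inner floor, at its middle; same axes as the mill.
- gauge (a point): Middle of the green band of the travel gauge: an upright strip 22 mm wide beside the handle's pad, at mill x +55, y -223 to -245 mm. By height above the counter: red 128 to 165, green 165 to 182, white 182 to 208 mm. The height of the middle of the pad's top face is read against it.
- pad_top (a point): Middle of the top face of the run handle's orange pad, 50 (mill x) x 70 (y) x 14 mm; moves with the handle. Released: at mill x +47, y -170, 199 mm above the counter, its face rising 13 degrees towards +x; half travel: level, 174 mm high; stop: 147 mm. The handle's pivot lies 120 mm from the pad towards mill -x, 140 mm high. Press it from above with closed fingers.
- run_lever (a joint): Angle of the run handle in rad: 0 released (up), grows as it is pressed down, 0.45 at its stop; green band 0.15 to 0.30, middle 0.225. A spring returns it: at the pad about 3 N starts it, 8 N holds it at half travel, 12 N at the stop.
- board: Butcher's block 310 x 280 x 50 mm, fixed, against the mill's tray (tray on its -y side), turned with the mill. Origin at the centre of its underside; its top is 50 mm above the counter. Two rims along y at x = +-140 to +-155 mm stand 14 mm above its top; the ends at +-y are open.
- board_edge (a point): Middle of the board's top edge over the tray: 140 mm from the board's centre along its -y. What is pushed past this edge drops into the tray.
- pusher: Blue pusher standing on the board near its +y end, its long side roughly along the board's x. Origin at the centre of its underside, z up. Blue head 220 (x) x 28 (y) x 36 mm (z); on it a dark wooden handle 70 (x) x 22 (y) mm up to 102 mm above the underside. About 0.25 kg; stands by itself.
- pusher_grip (a point): Middle of the pusher's handle, 85 mm above its underside; grip across its 22 mm (the pusher's y).
- lump1: Brown lump of rock sugar, 26 x 24 x 24 mm, 20 g, on the board between the pusher and the tray; origin at its centre.
- lump2: Brown lump of rock sugar, 26 x 24 x 24 mm, 20 g, on the board between the pusher and the tray; origin at its centre.
- lump3: Brown lump of rock sugar, 26 x 24 x 24 mm, 20 g, on the board between the pusher and the tray; origin at its centre.
- lump4: Brown lump of rock sugar, 26 x 24 x 24 mm, 20 g, on the board between the pusher and the tray; origin at its centre.
- lump5: Brown lump of rock sugar, 26 x 24 x 24 mm, 20 g, on the board between the pusher and the tray; origin at its centre.
- jar_red: Bystander: preserve jar, dark red with a white cap, 68 mm wide, 100 mm high, behind the tray (mill +x side); origin at the centre of its underside.
- jar_green: Bystander: preserve jar, green glass with a brass cap, 68 mm wide, 100 mm high, behind the board; origin at the centre of its underside.
- bottle: Bystander: amber bottle, 64 mm wide, 220 mm high, to the robot's right; origin at the centre of its underside.
- bowl: Bystander: red plastic bowl, 170 mm wide, 70 mm high, to the robot's left; origin at the centre of its underside.
- mug: Bystander: white mug, 80 mm wide, 90 mm high, to the robot's right; origin at the centre of its underside.
- spoon: Bystander: wooden spoon, 240 mm long, lying to the robot's left; origin at its middle, underside.

How it is judged:
By the outcome, as a careful person would: the job done as asked, in the order asked, and still so for the second after the job is handed in, while the arm keeps its last pose, push and grip.
It also fails if it takes over 62 s, if anything falls off the work surface, if the arm or the gripper's body presses on something with over 40 N, if the wrist force passes 120 N, or if a joint passes its speed limit or range.

## Robot

A 6-joint arm with a two-finger parallel gripper is mounted at the origin on the work surface. World frame = base frame: x ahead of the robot, y to its left, z up, the work surface at z = 0. Lengths are in mm, angles in rad, forces in N, time in s.
With the tool pointing down it reaches from about 350 to 775 mm from the base axis. Payload 7.3 kg.
Tool frame: the origin (TCP) lies on the mounting face of the last link; the fingertips stand 178 mm ahead of it and the grasp point (between the pads) lies 159 mm ahead of it (bot.grip_point_offset is the distance from the TCP to the grasp point, in mm); x points along the fingers, y is the direction in which the jaws open and shut, and the axes are right-handed (so a half turn about x gives the same grasp; the last joint's range is limited). The gripper opens to 92 mm and grips with 3 to 60 N. Pads are 19 mm wide; open, the fingers measure 130 mm over their backs; the gripper's body (75 mm by 190 mm) begins 47 mm behind the grasp point.
Start: joints at [-1.316, 0.342, 1.524, -0, 1.275, -0.146], TCP at [204.851, -483.388, 404.741] pointing down, gripper open.
Joint ranges: [-2.53, 2.53], [-0.77, 2.02], [0.04, 2.7], [-1, 4.14], [0.28, 2.66], [-3.11, 3.11]. Speed limits (rad/s): [2.57, 2.57, 3.14, 3.14, 3.14, 3.14].

## Interface

Orientations are given as [roll, pitch, yaw] about the fixed x, y, z axes, in that order (R = Rz(yaw) Ry(pitch) Rx(roll)).
In Python, from plant import bot gives the robot as it stands.
- The arm moves only by the tool arm_command, never from a script. Its argument "moves" is a list of rows, each a list of 5 numbers: the shift along the tool's x, y, z in cm, then the turn about the tool's x in degrees, then the opening, from 0 (shut) to 1 (fully open). A call has 1 to 10 rows; each row is the pose to reach, as a shift and turn from the pose measured when the call began, along the tool's axes at that moment; what a row does not reach only later rows make up. A row lasts 1/10 s, in which the tool goes at most 50 mm and 8.59 degrees, less where a joint would pass 70% of its speed; a pose out of reach is approached as far as the arm can. A call with a gripper value outside its range is refused whole. The fingers move at their own pace and stop on an object; the grip force is fixed at half the most. Time passes only in rows, so rows that repeat a pose let the fingers close. It gives the time, the measured TCP pose, the force and the opening at its end, in the units of the state.
- bot.get_obs(): the state, without advancing time (a new reading comes with each control period).
- bot.capture(name): name is "side" or "top"; returns a dict with "frame" (400x640x3 uint8, blue, green, red), "K" (3x3 intrinsics, pixels), "k1" (the pictures are not rectified: a ray, as slopes to the right and down, at radius r is drawn at 1 + k1 r^2 times it, then the intrinsics apply), "origin" and "orientation" of the camera in the world. Camera axes: x right, y down, z forward; pixel columns grow to the right and rows downward; lengths in mm; the calibration is good to about 2 mm. A picture is of the moment at which its call begins. There is no depth.
- bot.close_job(): hands the job in, once; it reports no verdict.
The state is a dict: "time": time; "joint_positions": joint angles; "dq": joint speeds; "tau": joint torques, N m; "tool_pos": TCP position; "tcp_rot": TCP orientation; "contact_force": force on the tool from outside, world axes, zero at the start; "moment": the same for the moment, N m; "grip_width": finger opening in mm.
Only numpy, scipy, OpenCV 4.12 (cv2) and the standard library are available. Lean on these libraries where they do the work, as an engineer would, in place of code of your own. Each camera call takes 0.05 s, during which the arm holds its last target.

## Working session

There is one attempt and no reset: what is moved stays moved. The work goes in short steps, Python scripts to look and compute and a tool call to move; the robot and the scene stay as the last step left them, time stands still between calls to the robot, and variables do not carry over. Pictures are saved under pics/ and viewed, and the job is handed in when it is done.

Besides the shell and the picture viewer there is one more tool, called after "Request:" as name([rows], argument=value, ...), one row to a line, values as JSON. arm_command: Moves the arm, as the interface text tells. Its arguments: {"type":"object","properties":{"moves":{"type":"array"}},"required":["moves"]}

```bash
ls; mkdir -p pics
python3 - <<'E'
from plant import bot
import cv2
for n in("side","top"):
    c=bot.capture(n); cv2.imwrite(f"pics/{n}0.png",c["frame"]); print(n,c["K"],c["k1"],c["origin"],c["orientation"])
print(bot.get_obs())
E
```

```text
pics
side [[420.74061955   0.         317.84092216]
 [  0.         420.74061955 198.6604542 ]
 [  0.           0.           1.        ]] -0.007415235717844251 [-104.8464101   846.19927588  933.00915031] [-2.19136206 -0.00797109 -2.4707048 ]
top [[390.8402355    0.         322.97662231]
 [  0.         390.8402355  199.73547527]
 [  0.           0.           1.        ]] -0.08788640605739377 [ 467.67743999   14.84218675 1645.65808306] [-3.09745098 -0.01277526 -1.58118533]
{'time': 0.1, 'joint_positions': array([-1.31598232e+00,  3.42611296e-01,  1.52491826e+00, -3.94997920e-05,
        1.27541325e+00, -1.46000649e-01]), 'dq': array([ 0.00046942, -0.00348281, -0.00200118, -0.00034474, -0.0007498 ,
       -0.00106198]), 'tau': array([ 1.78253395e-03, -4.32003307e+01, -2.44694817e+01,  7.19519681e-02,
        5.26157802e-02, -6.99307066e-05]), 'tool_pos': array([ 204.82082021, -483.25743044,  404.13710113]), 'tcp_rot': array([-1.68882724,  1.56944564,  1.8535916 ]), 'contact_force': array([-0.06916917,  0.07966073, -0.66824284]), 'moment': array([-0.02416113,  0.03622412,  0.00563994]), 'grip_width': 91.56869281678516}
```

View pics/side0.png

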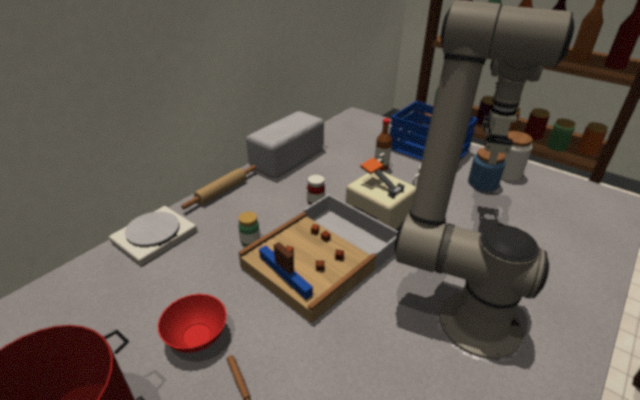

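View pics/top0.png

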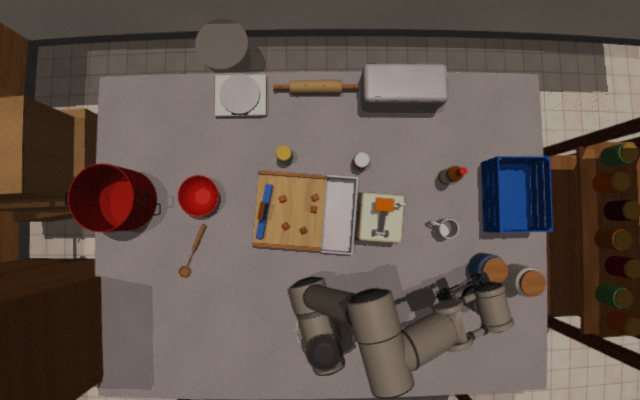

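The top view shows the board (cols 254–326, rows 172–250), tray (326–357), mill (357–405), pusher at (264,211), five lumps at about (283,198), (315,197), (314,209), (286,225), (303,230), and the orange pad at (385,204). The mill +x axis is roughly world +x. Next I'll measure these.

```bash
cat > h.py <<'E'
import numpy as np, cv2
from scipy.spatial.transform import Rotation as R
def ray(c,uv):
    uv=np.atleast_2d(np.array(uv,float)); K=c["K"]
    d=(uv-[K[0,2],K[1,2]])/K[0,0]
    rd=np.linalg.norm(d,axis=1); r=rd.copy()
    for _ in range(20): r=rd/(1+c["k1"]*r*r)
    d=d*(r/np.maximum(rd,1e-12))[:,None]
    v=np.c_[d,np.ones(len(d))]
    return R.from_euler('xyz',c["orientation"]).apply(v)
def onplane(c,uv,z):
    v=ray(c,uv); o=np.array(c["origin"]); t=(z-o[2])/v[:,2]
    return o+v*t[:,None]
def proj(c,P):
    P=np.atleast_2d(P); v=R.from_euler('xyz',c["orientation"]).inv().apply(P-np.array(c["origin"]))
    d=v[:,:2]/v[:,2:]; r2=(d**2).sum(1,keepdims=True); d=d*(1+c["k1"]*r2)
    return d*c["K"][0,0]+[c["K"][0,2],c["K"][1,2]]
def mask(c,lo,hi):
    return cv2.inRange(cv2.cvtColor(c["frame"],cv2.COLOR_BGR2HSV),np.array(lo),np.array(hi))
def crop(c,x0,y0,x1,y1,s,name):
    cv2.imwrite("pics/"+name,cv2.resize(c["frame"][y0:y1,x0:x1],None,fx=s,fy=s,interpolation=cv2.INTER_CUBIC))
E
python3 - <<'E'
from plant import bot
from h import *
import pickle
T=bot.capture("top");S=bot.capture("side")
pickle.dump((T,S),open("c0.pkl","wb"))
crop(T,245,160,415,265,4.7,"topc.png"); crop(S,230,130,430,320,3.1,"sidec.png")
E
```

```text
(no output)
```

View pics/topc.png

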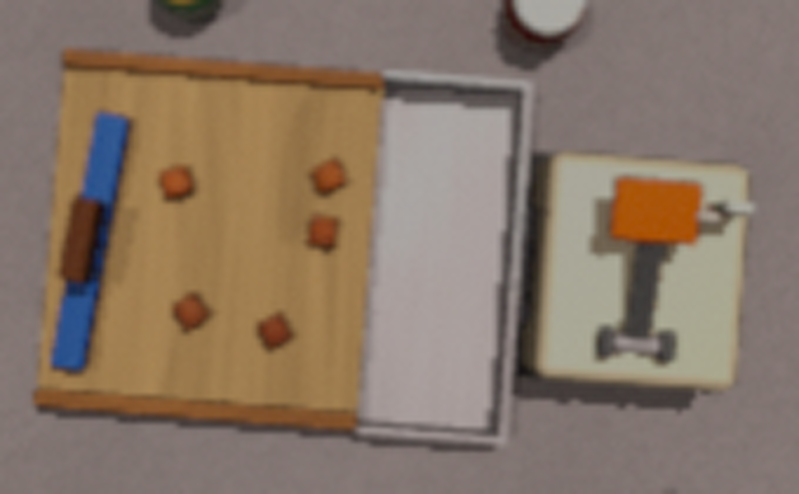

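View pics/sidec.png

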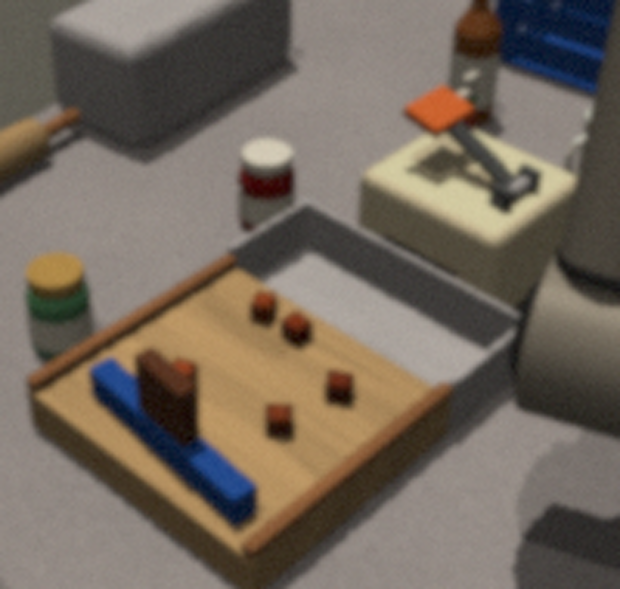

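Run:
```python
from h import *
import pickle
np.set_printoptions(precision=1,suppress=True)
T,S=pickle.load(open("c0.pkl","rb"))
f=lambda p:(np.array(p)+.5)/4.7-.5+[245,160]
g=lambda p:(np.array(p)+.5)/3.1-.5+[230,130]
c=onplane(T,f([(65,51),(36,407),(384,72),(357,430)]),64)
print("rim corners",c[:,:2]); 
print("len",np.linalg.norm(c[0]-c[1]),np.linalg.norm(c[2]-c[3]),np.linalg.norm(c[0]-c[2]),np.linalg.norm(c[1]-c[3]))
X=(c[0]-c[1]+c[2]-c[3])[:2]; X/=np.linalg.norm(X)
Y=(c[0]-c[2]+c[1]-c[3])[:2]; Y/=np.linalg.norm(Y)
print("yawX",np.degrees(np.arctan2(X[1],X[0])),"yawY",np.degrees(np.arctan2(-Y[0],Y[1])))
ctr=c[:,:2].mean(0);print("board center",ctr)
yaw=(np.arctan2(X[1],X[0])+np.arctan2(-Y[0],Y[1]))/2
Rz=np.array([[np.cos(yaw),-np.sin(yaw)],[np.sin(yaw),np.cos(yaw)]])
# side check
cs=onplane(S,g([(30,381),(247,549),(452,388),(232,257)]),64);print("side rims",cs[:,:2])
# tray outer corners z 78
tc=onplane(T,f([(533,82),(505,446)]),78); print("tray corners",tc[:,:2])
# mill local: tray/board interface at y=+52 -> board center at mill y 192
mo=ctr-Rz@[0,192]; print("mill origin",mo,"yaw",np.degrees(yaw)); print("tray corner local",(tc[:,:2]-mo)@Rz)
m=mask(T,(3,200,190),(14,255,255)); m[:, :370]=0; mm=cv2.moments(m,True); p=(mm['m10']/mm['m00'],mm['m01']/mm['m00'])
P=onplane(T,[p],198); print("pad",p,mm['m00'],P,"local",(P[0,:2]-mo)@Rz)
hs=cv2.cvtColor(T["frame"],cv2.COLOR_BGR2HSV)
# lumps
m=mask(T,(0,150,60),(12,255,255)); m[:180]=0;m[245:]=0; m[:,:275]=0;m[:,325:]=0
n,l,st,ce=cv2.connectedComponentsWithStats(m)
for i in range(1,n):
  if st[i,4]>8:
    P=onplane(T,[ce[i]],66)[0]; print("lump",ce[i],st[i,4],P[:2],"board",(P[:2]-ctr)@Rz)
# pusher
m=mask(T,(100,120,60),(130,255,255)); m[:170]=0;m[250:]=0;m[:,300:]=0;m[:,:245]=0
r=cv2.minAreaRect(cv2.findNonZero(m)); print(r)
bp=cv2.boxPoints(r); B=onplane(T,bp,86)[:,:2]; print(B, "ctr",B.mean(0)); 
for i in range(4): d=B[(i+1)%4]-B[i]; print(np.linalg.norm(d),np.degrees(np.arctan2(d[1],d[0])))
h=onplane(T,f([(76,197),(101,200),(61,279),(88,283)]),152)[:,:2]; print("handle top",h,h.mean(0),"board",(h.mean(0)-ctr)@Rz)
hsd=onplane(S,g([(148,350),(196,376),(185,385),(137,357)]),152)[:,:2]; print("handle side",hsd,hsd.mean(0))
```

```text
rim corners [[659.1 255.2]
 [352.4 281.4]
 [638.1 -20.7]
 [330.1   5.8]]
len 307.8656481530777 309.19064741354197 276.69529857472105 276.4551575543764
yawX -4.891204004584448 yawY -4.48734554945345
board center [494.9 130.4]
side rims [[655.6 256.7]
 [360.8 284.1]
 [331.4   7.5]
 [630.3 -18.3]]
tray corners [[ 626.9 -148.2]
 [ 316.1 -120. ]]
mill origin [479.2 -60.9] yaw -4.689274777018949
tray corner local [[ 154.3  -74.9]
 [-157.7  -72.2]]Traceback (most recent call last):
  File "<stdin>", line 22, in <module>
ZeroDivisionError: float division by zero
```

Run:
```python
from h import *
import pickle
np.set_printoptions(precision=1,suppress=True)
T,S=pickle.load(open("c0.pkl","rb"))
f=lambda p:(np.array(p)+.5)/4.7-.5+[245,160]
g=lambda p:(np.array(p)+.5)/3.1-.5+[230,130]
ctr=np.array([494.5,130.5]); yaw=np.radians(-4.7)
Rz=np.array([[np.cos(yaw),-np.sin(yaw)],[np.sin(yaw),np.cos(yaw)]])
mo=ctr-Rz@[0,192]
hs=cv2.cvtColor(T["frame"],cv2.COLOR_BGR2HSV); print(hs[204,385],hs[225,286],hs[195,268],hs[208,262])
m=mask(T,(5,180,150),(20,255,255)); m[:, :370]=0;m[:,395:]=0;m[:190]=0;m[220:]=0; mm=cv2.moments(m,True); p=(mm['m10']/mm['m00'],mm['m01']/mm['m00'])
P=onplane(T,[p],199); print("pad",p,mm['m00'],P,"local",(P[0,:2]-mo)@Rz)
hS=onplane(S,g([(438,110)]),199); print("pad side",hS)
m=mask(T,(0,160,60),(12,255,255)); m[:180]=0;m[245:]=0; m[:,:275]=0;m[:,325:]=0
n,l,st,ce=cv2.connectedComponentsWithStats(m)
for i in range(1,n):
  if st[i,4]>8:
    P=onplane(T,[ce[i]],70)[0]; print("lump",ce[i],st[i,4],P[:2],"board",(P[:2]-ctr)@Rz)
m=mask(T,(100,120,60),(130,255,255)); m[:170]=0;m[250:]=0;m[:,300:]=0;m[:,:245]=0
r=cv2.minAreaRect(cv2.findNonZero(m)); print(r)
bp=cv2.boxPoints(r); B=onplane(T,bp,86)[:,:2]; print(B, "ctr",B.mean(0)); 
for i in range(4): d=B[(i+1)%4]-B[i]; print(np.linalg.norm(d),np.degrees(np.arctan2(d[1],d[0])))
hc=onplane(T,f([(98,114),(131,119),(52,367),(85,372)]),86)[:,:2]; print("head top",hc,hc.mean(0),"board",(hc.mean(0)-ctr)@Rz)
h=onplane(T,f([(76,197),(101,200),(61,279),(88,283)]),152)[:,:2]; print("handle top",h,h.mean(0),"board",(h.mean(0)-ctr)@Rz)
hsd=onplane(S,g([(148,350),(196,376),(185,385),(137,357)]),152)[:,:2]; print("handle side",hsd,hsd.mean(0))
```

```text
[ 14 240 170] [ 11 185 132] [108 171 143] [ 11 186  92]
pad (384.23152709359607, 204.39901477832512) 203.0 [[ 511.8 -231.9  199. ]] local [  46.9 -167.8]
pad side [[ 510.7 -227.9  199. ]]
lump [314.6 197.2] 31 [547.5  27.5] board [ 61.3 -98.3]
lump [282.1 198.5] 37 [543.8 158.9] board [46.8 32.4]
lump [313.2 209. ] 32 [500.   33.6] board [ 13.4 -96.1]
lump [285.  226.1] 34 [432.4 147.8] board [-63.3  12.1]
lump [303.  230.2] 30 [415.3  75.8] board [-74.4 -61.1]
((263.805419921875, 211.05624389648438), (6.366565227508545, 53.49467849731445), 10.437475204467773)
[[391.3 263.2]
 [601.  223.5]
 [596.1 198.4]
 [386.5 238.2]] ctr [493.7 230.8]
213.38478982380215 -10.710896304314065
25.55430998571959 -101.02550540873574
213.31143428641005 169.25569238000398
25.429622931040466 79.13831333971602
head top [[602.2 223.8]
 [597.7 195.6]
 [387.7 263.8]
 [383.2 235.8]] [492.7 229.8] board [-9.9 98.8]
handle top [[529.  233.1]
 [526.3 212.7]
 [462.4 245.6]
 [458.9 223.6]] [494.1 228.8] board [-8.4 97.9]
handle side [[526.3 222. ]
 [470.3 220.6]
 [470.2 235.3]
 [527.6 235. ]] [498.6 228.2]
```

Measurements agree with the given sizes: board centre (494.5, 130.5) with yaw −4.7°, pusher at (494, 229.5) with yaw about −10.8°, pad at mill (47, −168). Now I'll write a planner.

```bash
cat >> h.py <<'E'
ctr=np.array([494.5,130.5]); yaw=np.radians(-4.7)
Rz=np.array([[np.cos(yaw),-np.sin(yaw)],[np.sin(yaw),np.cos(yaw)]])
mo=ctr-Rz@[0,192]
def plan(bot,targets):
    """targets: (x,y,z TCP, yaw deg of tool y) -> tool-frame cm + deg, relative to now"""
    o=bot.get_obs(); M=R.from_euler('xyz',o["tcp_rot"]).as_matrix(); p=np.array(o["tool_pos"])
    cur=np.degrees(np.arctan2(M[1,1],M[0,1]))
    print("t%.2f"%o["time"],"pos",p.round(1),"x",M[:,0].round(4),"ytool yaw %.2f"%cur,"F",np.round(o["contact_force"],1),"w %.1f"%o["grip_width"],"q",np.round(o["joint_positions"],2))
    for t in targets:
        d=M.T@(np.array(t[:3])-p)/10
        a=-(t[3]-cur) ; a=(a+90)%180-90   # tool x down: +turn about tool x = -yaw
        print(t,"-> shift cm",d.round(2),"turn deg %.1f"%a)
E
python3 - <<'E'
from plant import bot
from h import *
plan(bot,[(480,-200,450,79.2),(494,229.5,400,79.2),(494,229.5,294,79.2)])
E
```

```text
t0.20 pos [ 204.8 -483.3  404.3] x [-3.e-04  9.e-04 -1.e+00] ytool yaw -67.04 F [ 0.4 -0.1  0.8] w 91.6 q [-1.32  0.34  1.52 -0.    1.28 -0.15]
(480, -200, 450, 79.2) -> shift cm [ -4.55 -15.36 -36.39] turn deg 33.8
(494, 229.5, 400, 79.2) -> shift cm [  0.49 -54.35 -54.44] turn deg 33.8
(494, 229.5, 294, 79.2) -> shift cm [ 11.09 -54.34 -54.43] turn deg 33.8
```

Request:
arm_command([
  [-4.5,0,-4,4,1],
  [-4.5,-2,-8,8,1],
  [-4.5,-4,-12.5,12,1],
  [-4.5,-6,-17,16,1],
  [-4.5,-8.5,-21,20,1],
  [-4.5,-11,-25,24,1],
  [-4.5,-13,-29,28,1],
  [-4.5,-15,-33,32,1],
  [-4.5,-18,-36,34,1],
  [-4.5,-22,-38,34,1],
])

```text
time: 1.2
tool_pos: [470.2, -131.1, 449.0]
tcp_rot: [-1.16, 1.57, 1.788]
contact_force: [1.4, 1.1, -0.1]
grip_width: 91.6
```

Run:
```python
from plant import bot
from h import *
plan(bot,[(494,229.5,440,79.2),(494,229.5,400,79.2),(494,229.5,294,79.2)])
```

```text
t1.20 pos [ 470.2 -131.1  449. ] x [-2.e-04  1.e-03 -1.e+00] ytool yaw -101.09 F [ 1.4  1.1 -0.1] w 91.6 q [-0.43  0.24  1.54  0.    1.36  1.33]
(494, 229.5, 440, 79.2) -> shift cm [  0.94 -35.85   4.6 ] turn deg -0.3
(494, 229.5, 400, 79.2) -> shift cm [  4.94 -35.84   4.59] turn deg -0.3
(494, 229.5, 294, 79.2) -> shift cm [ 15.54 -35.83   4.59] turn deg -0.3
```

Request:
arm_command([
  [0,-4.5,0.5,0,1],
  [0,-9,1,0,1],
  [0,-13.5,1.5,0,1],
  [0,-18,2.5,0,1],
  [0,-22.5,3,0,1],
  [0,-27,3.5,0,1],
  [1,-31.5,4,0,1],
  [3,-35,4.5,-0.3,1],
  [5,-35.8,4.6,-0.3,1],
  [5,-35.8,4.6,-0.3,1],
])

```text
time: 2.2
tool_pos: [493.0, 230.4, 396.4]
tcp_rot: [0.297, 1.565, -3.03]
contact_force: [-1.5, 0.2, 0.4]
grip_width: 92.1
```

Run:
```python
from plant import bot
from h import *
plan(bot,[(494,229.5,294,79.2)])
T=bot.capture("top");S=bot.capture("side")
crop(T,230,150,390,270,4,"t1.png"); crop(S,200,130,430,320,3,"s1.png")
```

```text
t2.20 pos [493.  230.4 396.4] x [-6.2e-03 -7.0e-04 -1.0e+00] ytool yaw -100.63 F [-1.5  0.2  0.4] w 92.1 q [0.3  0.39 1.48 0.   1.28 2.05]
(494, 229.5, 294, 79.2) -> shift cm [10.24  0.05 -0.17] turn deg 0.2
```

View pics/s1.png

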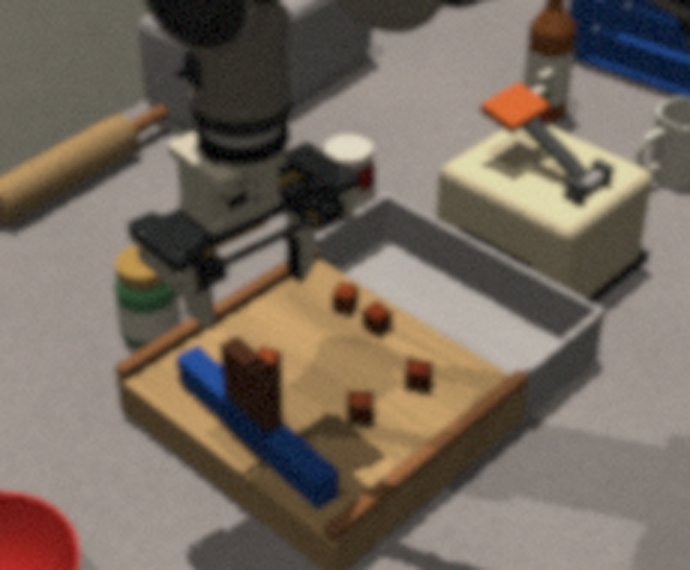

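The side view shows the open fingers above the pusher, straddling the handle line with both lumps and pusher undisturbed. I'll descend.

Request:
arm_command([
  [3,0,0,0,1],
  [6,0,-0.1,0.2,1],
  [8,0,-0.2,0.2,1],
  [9.5,0,-0.2,0.2,1],
  [10.2,0,-0.2,0.2,1],
  [10.2,0,-0.2,0.2,1],
])

```text
time: 2.9
tool_pos: [496.1, 227.7, 297.8]
tcp_rot: [-0.215, 1.57, 2.733]
contact_force: [0.6, -0.6, 0.9]
grip_width: 91.9
```

Run:
```python
from plant import bot
from h import *
plan(bot,[(494,229.5,294,79.2)])
S=bot.capture("side")
crop(S,200,130,430,320,3,"s2.png")
```

```text
t2.90 pos [496.1 227.7 297.8] x [-9.e-04  4.e-04 -1.e+00] ytool yaw -101.05 F [ 0.6 -0.6  0.9] w 91.9 q [0.29 0.49 1.61 0.   1.04 2.05]
(494, 229.5, 294, 79.2) -> shift cm [ 0.38 -0.13  0.24] turn deg -0.2
```

View pics/s2.png

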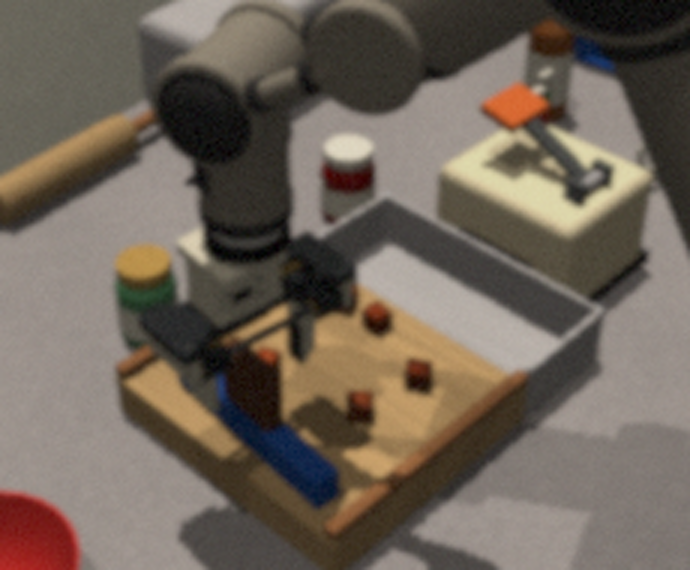

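Run:
```python
from plant import bot
from h import *
import pickle
T,S=pickle.load(open("c0.pkl","rb"))
for P in [(494,229.5,152),(494,229.5,139),(496,227.7,120),(490,273,120),(503,182,120)]:
    u=proj(S,P)[0]; print(P,u.round(1),((u-[200,130])*3).round(0))
```

```text
(494, 229.5, 152) [284.2 249. ] [253. 357.]
(494, 229.5, 139) [284.4 252.5] [253. 367.]
(496, 227.7, 120) [284.6 256.9] [254. 381.]
(490, 273, 120) [275.  266.9] [225. 411.]
(503, 182, 120) [293.5 247.2] [280. 352.]
```

Run:
```python
from plant import bot
from h import *
T=bot.capture("top")
crop(T,230,150,390,270,5,"t2.png")
for P in [(496,227.7,152),(490,273,120),(503,182,120)]:
    u=proj(T,P)[0]; print(P,((u-[230,150])*5).round(0))
```

```text
(496, 227.7, 152) [161. 301.]
(490, 273, 120) [109. 310.]
(503, 182, 120) [225. 292.]
```

View pics/t2.png

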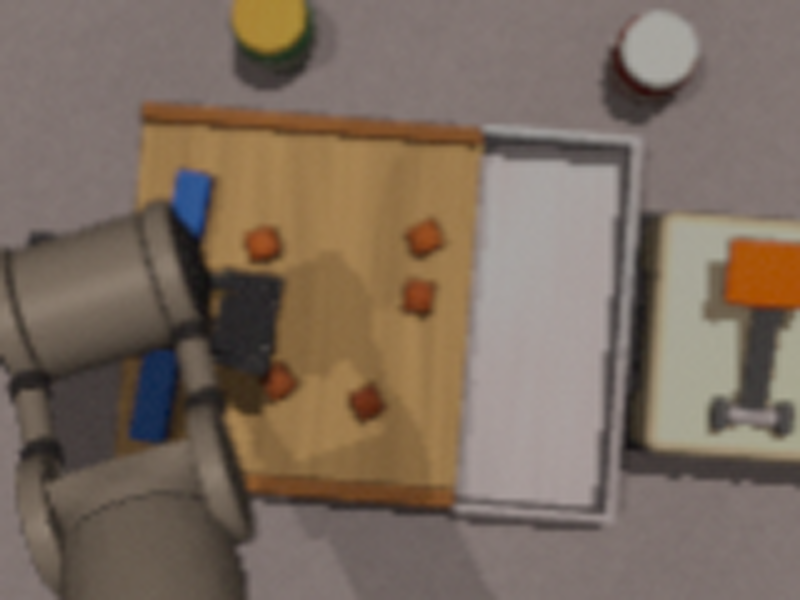

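I had the sign of the jaw slope wrong in that check. With it corrected, the gripper sits where expected, straddling the handle at top-view crop (161,301), and the jaw direction follows the pusher's y. I'll finish the approach and close.

Request:
arm_command([
  [0.4,-0.1,0.2,-0.2,1],
  [0.4,-0.1,0.2,-0.2,0.6],
  [0.4,-0.1,0.2,-0.2,0],
  [0.4,-0.1,0.2,-0.2,0],
  [0.4,-0.1,0.2,-0.2,0],
  [0.4,-0.1,0.2,-0.2,0],
  [0.4,-0.1,0.2,-0.2,0],
])

```text
time: 3.7
tool_pos: [494.5, 229.5, 294.8]
tcp_rot: [-2.184, 1.569, 0.769]
contact_force: [-0.3, -0.3, -0.7]
grip_width: 48.5
```

Run:
```python
from plant import bot
from h import *
print(bot.get_obs()["grip_width"])
for by in (98,-145): print(ctr+Rz@[-5,by])
plan(bot,[(494,229.5,296,85.3)])
```

```text
48.53579854416331
[497.54678691 228.58015645]
[477.63572931 -13.60272855]
t3.70 pos [494.5 229.5 294.8] x [ 0.001  0.001 -1.   ] ytool yaw -100.82 F [-0.3 -0.3 -0.7] w 48.5 q [0.29 0.49 1.62 0.   1.03 2.05]
(494, 229.5, 296, 85.3) -> shift cm [-0.12  0.01  0.05] turn deg -6.1
```

Fingers are still closing; keep waiting.

Request:
arm_command([
  [0,0,0,0,0],
  [0,0,0,0,0],
  [0,0,0,0,0],
  [0,0,0,0,0],
  [0,0,0,0,0],
  [0,0,0,0,0],
  [0,0,0,0,0],
])

```text
time: 4.4
tool_pos: [494.5, 229.5, 294.6]
tcp_rot: [-2.042, 1.57, 0.91]
contact_force: [0.1, 0.9, -1.3]
grip_width: 22.2
```

Run:
```python
from plant import bot
from h import *
plan(bot,[(497,228.5,296,85.3),(484,65,296,85.3),(477.6,-13.6,296,85.3)])
```

```text
t4.40 pos [494.5 229.5 294.6] x [ 7.e-04  9.e-04 -1.e+00] ytool yaw -100.81 F [ 0.1  0.9 -1.3] w 22.2 q [0.29 0.49 1.62 0.   1.03 2.05]
(497, 228.5, 296, 85.3) -> shift cm [-0.14  0.05 -0.27] turn deg -6.1
(484, 65, 296, 85.3) -> shift cm [-0.15 16.36 -2.06] turn deg -6.1
(477.6, -13.6, 296, 85.3) -> shift cm [-0.16 24.2  -2.9 ] turn deg -6.1
```

Request:
arm_command([
  [-0.2,0,0,0,0],
  [-0.2,0,-0.2,-3,0],
  [-0.2,0,-0.3,-6.1,0],
  [-0.2,0.5,-0.3,-6.1,0],
  [-0.2,1.5,-0.4,-6.1,0],
  [-0.2,2.5,-0.5,-6.1,0],
  [-0.2,3.5,-0.6,-6.1,0],
  [-0.2,4.5,-0.8,-6.1,0],
  [-0.2,5.5,-0.9,-6.1,0],
  [-0.2,6,-0.9,-6.1,0],
])

```text
time: 5.4
tool_pos: [492.1, 167.7, 296.7]
tcp_rot: [-2.264, 1.57, 0.794]
contact_force: [0.1, 1.1, -1.5]
grip_width: 21.7
```

Run:
```python
from plant import bot
from h import *
plan(bot,[(484,65,296.5,85.3),(477.6,-13.6,296.5,85.3)])
S=bot.capture("side")
crop(S,200,130,430,320,3,"s3.png")
```

```text
t5.40 pos [492.1 167.7 296.7] x [ 9.e-04  9.e-04 -1.e+00] ytool yaw -94.78 F [ 0.1  1.1 -1.5] w 21.7 q [0.18 0.45 1.69 0.   1.   1.83]
(484, 65, 296.5, 85.3) -> shift cm [ 1.000e-02  1.031e+01 -5.000e-02] turn deg -0.1
(477.6, -13.6, 296.5, 85.3) -> shift cm [-0.   18.19 -0.06] turn deg -0.1
```

View pics/s3.png

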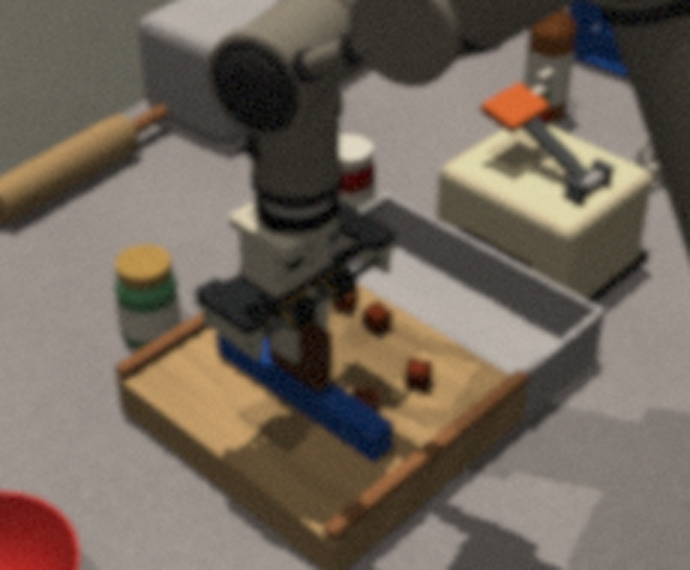

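The pusher is held upright and square to the board, just behind the first lumps. I'll keep sweeping.

Request:
arm_command([
  [0,1,0,0,0],
  [0,2,0,0,0],
  [0,3,0,0,0],
  [0,4,0,0,0],
  [0,5,0,0,0],
  [0,6,0,0,0],
  [0,7,0,0,0],
  [0,8,0,0,0],
  [0,9,0,0,0],
  [0,10,0,0,0],
])

```text
time: 6.45
tool_pos: [483.5, 67.1, 296.6]
tcp_rot: [-2.157, 1.57, 0.901]
contact_force: [0.2, 1.4, -1.7]
grip_width: 21.6
```

Run:
```python
from plant import bot
from h import *
plan(bot,[(477.6,-13.6,296.5,85.3)])
S=bot.capture("side")
crop(S,200,130,430,320,3,"s4.png")
```

```text
t6.45 pos [483.5  67.1 296.6] x [ 5.e-04  7.e-04 -1.e+00] ytool yaw -94.78 F [ 0.2  1.4 -1.7] w 21.6 q [-0.02  0.4   1.78  0.    0.97  1.63]
(477.6, -13.6, 296.5, 85.3) -> shift cm [ 0.    8.09 -0.08] turn deg -0.1
```

View pics/s4.png

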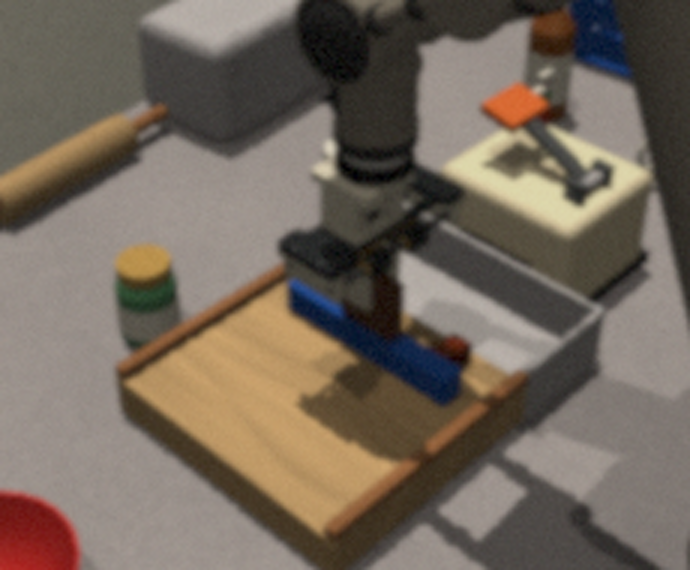

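No lumps are left behind the pusher, and one is visible in front at (455,350). Finish the sweep over the edge.

Request:
arm_command([
  [0,1,0,0,0],
  [0,2,0,0,0],
  [0,3,0,0,0],
  [0,4,0,0,0],
  [0,5,0,0,0],
  [0,6,0,0,0],
  [0,7,0,0,0],
  [0,8,0,0,0],
  [0,8.2,0,0,0],
  [0,8.2,0,0,0],
])

```text
time: 7.5
tool_pos: [476.6, -16.1, 296.5]
tcp_rot: [2.625, 1.57, -0.602]
contact_force: [0.0, 1.0, -3.0]
grip_width: 21.7
```

Run:
```python
from plant import bot
from h import *
print(ctr+Rz@[-5,30])
x,y=ctr+Rz@[-5,30]
plan(bot,[(x,y,297,85.3)])
S=bot.capture("side")
crop(S,200,130,430,320,3,"s5.png")
```

```text
[491.97496832 160.80881415]
t7.50 pos [476.6 -16.1 296.5] x [ 3.e-04 -2.e-04 -1.e+00] ytool yaw -94.86 F [ 0.  1. -3.] w 21.7 q [-0.19  0.38  1.81 -0.    0.96  1.46]
(np.float64(491.9749683248111), np.float64(160.8088141476913), 297, 85.3) -> shift cm [ -0.05 -17.76  -0.03] turn deg -0.2
```

View pics/s5.png

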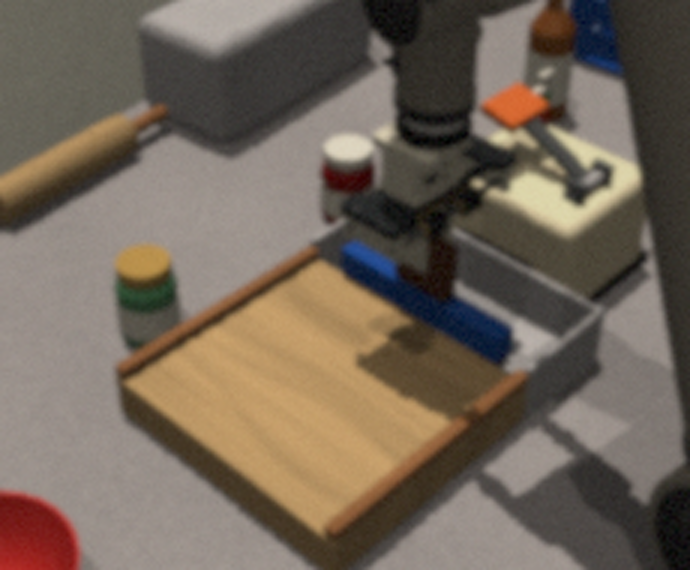

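The board is clear. I'll bring the pusher back.

Request:
arm_command([
  [-0.1,-1.5,0,0,0],
  [-0.1,-4,0,0,0],
  [-0.1,-7,0,0,0],
  [-0.1,-10,0,0,0],
  [-0.1,-13,0,0,0],
  [-0.1,-16,0,0,0],
  [-0.1,-18.5,0,0,0],
  [-0.1,-20,0,0,0],
  [-0.1,-20.5,0,0,0],
  [-0.1,-20.5,0,0,0],
])

```text
time: 8.55
tool_pos: [493.8, 188.7, 297.3]
tcp_rot: [1.414, 1.57, -1.811]
contact_force: [-0.2, -0.1, -2.2]
grip_width: 21.9
```

Run:
```python
from plant import bot
from h import *
x,y=ctr+Rz@[-5,60]
plan(bot,[(x,y,294.6,85.3)])
T=bot.capture("top");S=bot.capture("side")
crop(S,200,130,430,320,3,"s6.png");crop(T,230,150,420,270,4.2,"t6.png")
```

```text
t8.55 pos [493.8 188.7 297.3] x [-1.e-04 -4.e-04 -1.e+00] ytool yaw -94.77 F [-0.2 -0.1 -2.2] w 21.9 q [ 0.22  0.46  1.66 -0.    1.02  1.87]
(np.float64(494.43312358371224), np.float64(190.7079357522324), 294.6, 85.3) -> shift cm [ 0.27 -0.21 -0.05] turn deg -0.1
```

View pics/s6.png

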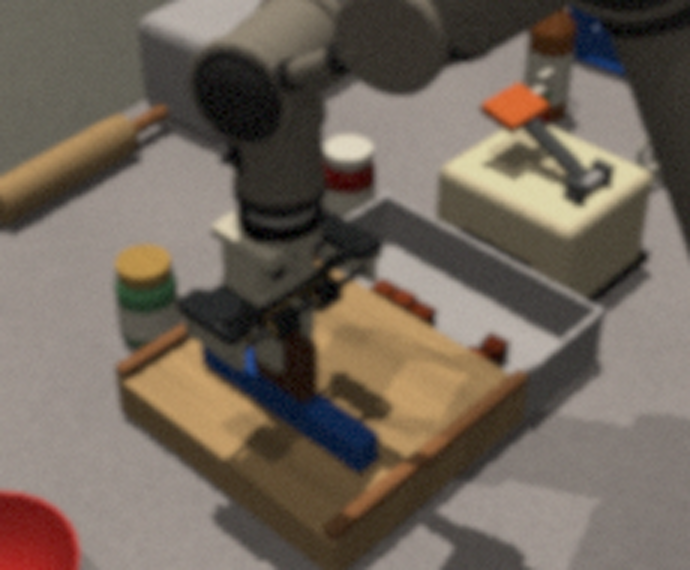

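View pics/t6.png

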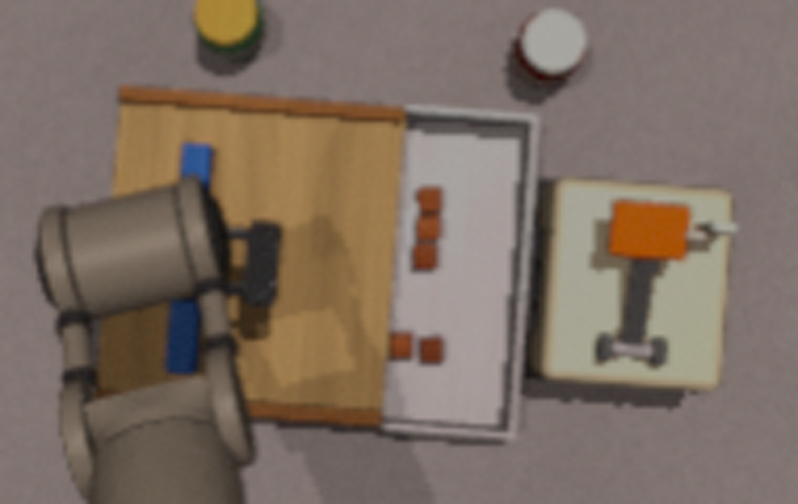

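All five lumps are in the tray (top crop: three at about (427,190–260), two at (400,346) and (430,350)), and the board is empty. Set the pusher down and release.

Request:
arm_command([
  [0.1,0,0,0,0],
  [0.2,0,0,0,0],
  [0.27,0,0,0,0],
  [0.3,0,0,0,0],
  [0.3,0,0,0,0],
])

```text
time: 9.15
tool_pos: [493.9, 187.5, 294.6]
tcp_rot: [1.905, 1.57, -1.322]
contact_force: [-1.4, -2.2, 0.4]
grip_width: 22.0
```

Run:
```python
from plant import bot
from h import *
plan(bot,[])
```

```text
t9.15 pos [493.9 187.5 294.6] x [ 2.e-04 -8.e-04 -1.e+00] ytool yaw -94.87 F [-1.4 -2.2  0.4] w 22.0 q [ 0.22  0.46  1.67 -0.    1.01  1.87]
```

The board now carries the weight. Release.

Request:
arm_command([
  [0,0,0,0,0.5],
  [0,0,0,0,0.5],
  [0,0,0,0,0.5],
  [0,0,0,0,0.6],
  [0,0,0,0,0.6],
  [0,0,0,0,0.6],
  [0,0,0,0,0.6],
  [0,0,0,0,0.6],
])

```text
time: 9.95
tool_pos: [493.9, 187.5, 294.6]
tcp_rot: [1.948, 1.57, -1.278]
contact_force: [0.1, 0.1, -0.8]
grip_width: 55.0
```

Request:
arm_command([
  [-1,0,0,0,0.6],
  [-3,0,0,0,0.6],
  [-6,0,0,0,0.6],
  [-10,0,0,0,0.6],
  [-14,0,0,0,0.6],
  [-14,0,0,0,0.4],
])

```text
time: 10.55
tool_pos: [494.4, 187.8, 441.2]
tcp_rot: [-2.899, 1.559, 0.157]
contact_force: [-0.5, 0.5, -0.7]
grip_width: 51.0
```

Run:
```python
from plant import bot
from h import *
px,py=mo+Rz@[47,-170]; print(px,py)
plan(bot,[(px,py,420,85.3),(px,py,395,85.3)])
S=bot.capture("side")
crop(S,200,130,430,320,3,"s7.png")
```

```text
511.6802170563729 -234.1338439337412
t10.55 pos [494.4 187.8 441.2] x [ 0.0118  0.0019 -0.9999] ytool yaw -94.87 F [-0.5  0.5 -0.7] w 51.0 q [ 0.22  0.32  1.45 -0.    1.36  1.87]
(np.float64(511.6802170563729), np.float64(-234.1338439337412), 420, 85.3) -> shift cm [ 2.06 41.9  -5.28] turn deg -0.2
(np.float64(511.6802170563729), np.float64(-234.1338439337412), 395, 85.3) -> shift cm [ 4.56 41.9  -5.25] turn deg -0.2
```

View pics/s7.png

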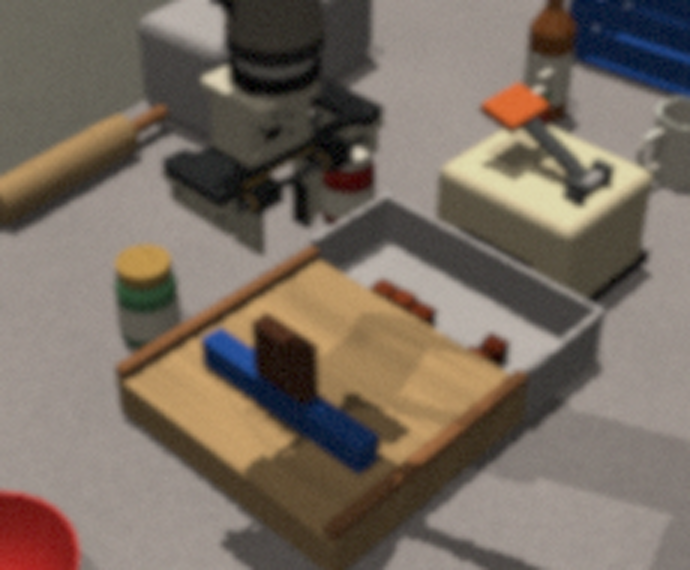

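The pusher stands alone, upright on the board. The lumps at (400,300) and (490,348) are inside the tray. Now I'll go over the pad and close the fingers.

Request:
arm_command([
  [0,3,0,0,0.2],
  [0,7,-0.5,0,0],
  [0,11.5,-1,0,0],
  [0,16,-2,0,0],
  [0,20.5,-2.5,0,0],
  [0,25,-3,0,0],
  [0,29.5,-3.5,0,0],
  [0,34,-4,0,0],
  [0,38.5,-4.7,0,0],
  [0.5,41.8,-5.2,0,0],
])

```text
time: 11.6
tool_pos: [509.9, -235.9, 432.5]
tcp_rot: [-2.953, 1.564, 0.102]
contact_force: [0.2, 0.5, -0.0]
grip_width: 0.3
```

Request:
arm_command([
  [0,0,0,0,0],
  [0,0,0,0,0],
  [0,0,0,0,0],
  [0,0,0,0,0],
])

```text
time: 12.0
tool_pos: [510.0, -234.5, 432.6]
tcp_rot: [-2.917, 1.564, 0.14]
contact_force: [1.1, -0.4, 0.7]
grip_width: 0.5
```

Run:
```python
from plant import bot
from h import *
plan(bot,[(511.7,-233,395,85.3),(511.7,-233,352,85.3)])
S=bot.capture("side")
crop(S,280,90,440,230,4,"s8.png")
```

```text
t12.00 pos [ 510.  -234.5  432.6] x [ 6.7e-03  9.0e-04 -1.0e+00] ytool yaw -94.86 F [ 1.1 -0.4  0.7] w 0.5 q [-0.57  0.39  1.38  0.    1.37  1.09]
(511.7, -233, 395, 85.3) -> shift cm [ 3.77 -0.16 -0.13] turn deg -0.2
(511.7, -233, 352, 85.3) -> shift cm [ 8.07 -0.15 -0.1 ] turn deg -0.2
```

View pics/s8.png

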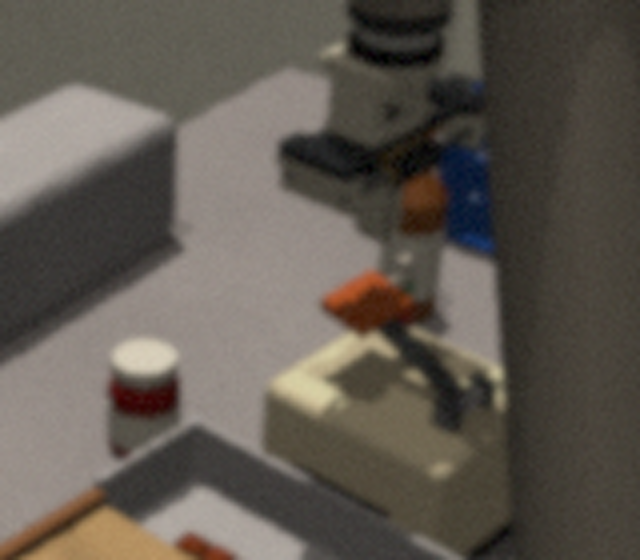

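Request:
arm_command([
  [1.5,0,0,0,0],
  [3,-0.1,-0.1,0,0],
  [4.2,-0.1,-0.1,0,0],
  [4.7,-0.1,-0.1,0,0],
  [4.7,-0.1,-0.1,0,0],
])

```text
time: 12.55
tool_pos: [511.5, -233.3, 385.3]
tcp_rot: [-2.824, 1.565, 0.234]
contact_force: [-0.3, 0.7, -0.8]
grip_width: 0.5
```

Run:
```python
from plant import bot
from h import *
plan(bot,[(511.7,-233,360,85.3),(511.7,-233,352,85.3)])
```

```text
t12.55 pos [ 511.5 -233.3  385.3] x [ 0.0059  0.0014 -1.    ] ytool yaw -94.83 F [-0.3  0.7 -0.8] w 0.5 q [-0.57  0.42  1.45  0.    1.26  1.09]
(511.7, -233, 360, 85.3) -> shift cm [ 2.53 -0.02 -0.01] turn deg -0.1
(511.7, -233, 352, 85.3) -> shift cm [ 3.33 -0.02 -0.  ] turn deg -0.1
```

Request:
arm_command([
  [0.4,0,0,0,0],
  [0.8,0,0,0,0],
  [1.2,0,0,0,0],
  [1.6,0,0,0,0],
  [1.9,0,0,0,0],
  [2.2,0,0,0,0],
  [2.4,0,0,0,0],
  [2.5,0,0,0,0],
])

```text
time: 13.35
tool_pos: [512.5, -233.5, 361.5]
tcp_rot: [-3.122, 1.56, -0.065]
contact_force: [5.3, 0.1, 7.3]
grip_width: 0.4
```

Run:
```python
from plant import bot
from h import *
plan(bot,[(511.7,-233,352,85.3)])
```

```text
t13.35 pos [ 512.5 -233.5  361.5] x [ 1.090e-02 -7.000e-04 -9.999e-01] ytool yaw -94.83 F [5.3 0.1 7.3] w 0.4 q [-0.56  0.45  1.49  0.01  1.2   1.09]
(511.7, -233, 352, 85.3) -> shift cm [ 0.95 -0.04  0.1 ] turn deg -0.1
```

Request:
arm_command([
  [0.3,0,0,0,0],
  [0.6,0,0,0,0],
  [0.8,0,0,0,0],
  [0.9,0,0,0,0],
  [0.9,0,0,0,0],
])

```text
time: 13.85
tool_pos: [513.9, -233.4, 354.2]
tcp_rot: [3.083, 1.553, -0.143]
contact_force: [6.4, 1.1, 8.6]
grip_width: 0.1
```

Run:
```python
from plant import bot
from h import *
plan(bot,[(511.7,-233,352,85.3)])
S=bot.capture("side");T=bot.capture("top")
crop(S,280,90,440,230,4,"s9.png");crop(T,340,170,440,250,6,"t9.png")
for z in(165,174,182,208): print(z,((proj(S,[*(mo+Rz@[55,-234]),z])[0]-[280,90])*4).round())
```

```text
t13.85 pos [ 513.9 -233.4  354.2] x [ 0.0174 -0.0025 -0.9998] ytool yaw -94.84 F [6.4 1.1 8.6] w 0.1 q [-0.56  0.45  1.5   0.01  1.18  1.09]
(511.7, -233, 352, 85.3) -> shift cm [ 0.22 -0.03  0.22] turn deg -0.1
165 [400. 300.]
174 [401. 292.]
182 [402. 284.]
208 [405. 258.]
```

View pics/s9.png

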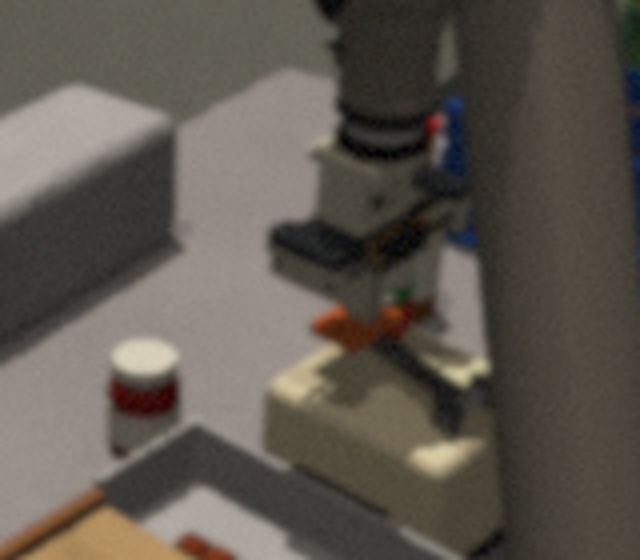

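View pics/t9.png

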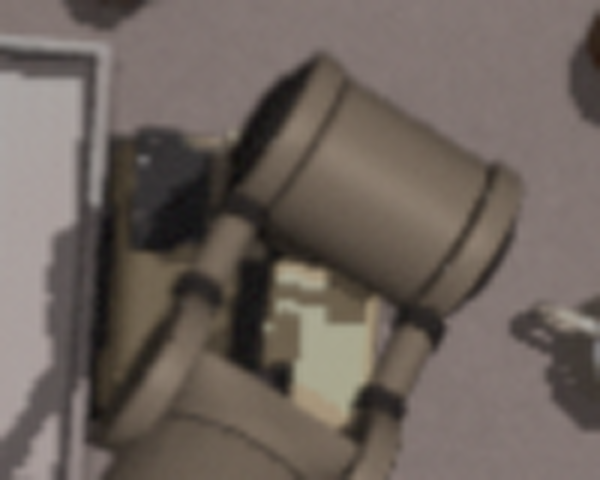

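In the side view the fingertips sit on the orange pad and the green band shows behind the finger at (403,296). The tip height is about 176 mm, force 8.6 N. I'll press slightly deeper and ease the sideways friction.

Request:
arm_command([
  [0.2,0,-0.1,0,0],
  [0.35,0,-0.3,0,0],
  [0.4,0,-0.4,0,0],
  [0.4,0,-0.4,0,0],
  [0.4,0,-0.4,0,0],
])

```text
time: 14.45
tool_pos: [517.1, -233.8, 350.5]
tcp_rot: [3.08, 1.556, -0.146]
contact_force: [-4.5, 0.2, 6.4]
grip_width: 0.2
```

Run:
```python
from plant import bot
from h import *
plan(bot,[(511.7,-233,352,85.3)])
o=bot.get_obs(); M=R.from_euler('xyz',o["tcp_rot"]).as_matrix(); tip=o["tool_pos"]+178*M[:,0]; print("tip",tip,"mill",(tip[:2]-mo)@Rz)
S=bot.capture("side"); crop(S,340,130,400,190,10,"s10.png")
for a in (0.1,.225,.35):
    # rotate pad about pivot: level at .225, centre (120,34) from pivot
    c,s=np.cos(.225-a),np.sin(.225-a)
    out=[]
    for dx in(-25,0,25):
      for y in (-35,35):
        v=np.array([120+dx,34]); w=[c*v[0]-s*v[1],s*v[0]+c*v[1]]
        P=[*(mo+Rz@[-73+w[0],-170+y]),140+w[1]]
        out.append(((proj(S,P)[0]-[340,130])*10).round())
    print(a,out, "centre z",140+s*120+c*34)
```

```text
t14.45 pos [ 517.1 -233.8  350.5] x [ 0.0145 -0.0021 -0.9999] ytool yaw -94.83 F [-4.5  0.2  6.4] w 0.2 q [-0.56  0.46  1.49  0.01  1.17  1.09]
(511.7, -233, 352, 85.3) -> shift cm [-0.16 -0.03  0.54] turn deg -0.1
tip [ 519.64181763 -234.13605682  172.51092259] mill [  54.93501011 -169.34984376]
0.1 [array([446., 370.]), array([322., 449.]), array([388., 337.]), array([264., 414.]), array([331., 303.]), array([206., 379.])] centre z 188.6956886920245
0.225 [array([431., 394.]), array([307., 473.]), array([372., 368.]), array([248., 445.]), array([315., 342.]), array([190., 418.])] centre z 174.0
0.35 [array([419., 420.]), array([296., 499.]), array([361., 402.]), array([237., 480.]), array([304., 384.]), array([180., 460.])] centre z 158.77375267956987
```

View pics/s10.png

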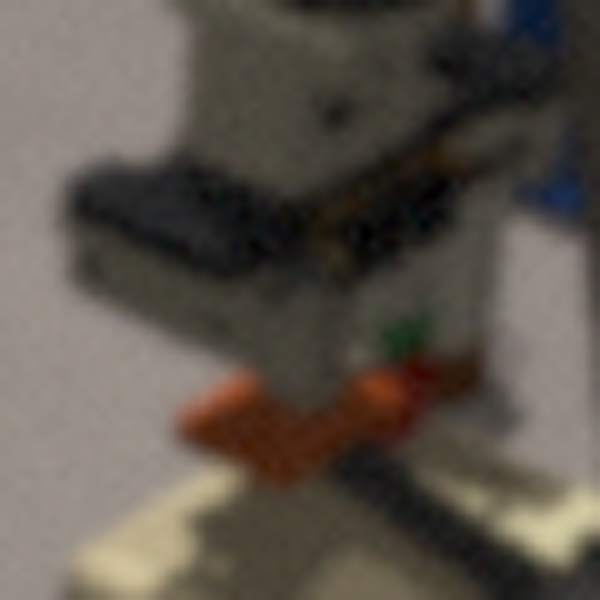

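The pad corners at (180,418) and (420,385) match the level, half-travel prediction of (190,418) and (431,394). I'll hold there.

Request:
arm_command([
  [0,0,0,0,0],
  [0,0,0,0,0],
  [0,0,0,0,0],
  [0,0,0,0,0],
  [0,0,0,0,0],
  [0,0,0,0,0],
  [0,0,0,0,0],
  [0,0,0,0,0],
  [0,0,0,0,0],
  [0,0,0,0,0],
])

```text
time: 15.5
tool_pos: [516.8, -233.7, 351.2]
tcp_rot: [3.062, 1.556, -0.164]
contact_force: [-2.3, 1.3, 7.6]
grip_width: -0.0
```

Request:
arm_command([
  [0,0,0,0,0],
  [0,0,0,0,0],
  [0,0,0,0,0],
  [0,0,0,0,0],
  [0,0,0,0,0],
  [0,0,0,0,0],
  [0,0,0,0,0],
  [0,0,0,0,0],
  [0,0,0,0,0],
  [0,0,0,0,0],
])

```text
time: 16.5
tool_pos: [516.5, -233.7, 351.8]
tcp_rot: [3.045, 1.556, -0.181]
contact_force: [-1.4, 1.7, 7.4]
grip_width: 0.1
```

Request:
arm_command([
  [0,0,0,0,0],
  [0,0,0,0,0],
  [0,0,0,0,0],
  [0,0,0,0,0],
  [0,0,0,0,0],
  [0,0,0,0,0],
  [0,0,0,0,0],
  [0,0,0,0,0],
])

```text
time: 17.3
tool_pos: [516.3, -233.6, 352.5]
tcp_rot: [3.03, 1.556, -0.196]
contact_force: [-1.2, 1.6, 7.8]
grip_width: 0.3
```

Run:
```python
from plant import bot
from h import *
plan(bot,[])
o=bot.get_obs(); M=R.from_euler('xyz',o["tcp_rot"]).as_matrix(); tip=o["tool_pos"]+178*M[:,0]; print("tip",tip,"mill",(tip[:2]-mo)@Rz)
S=bot.capture("side"); crop(S,340,130,400,190,9,"s11.png"); T=bot.capture("top"); cv2.imwrite("pics/t11.png",T["frame"]);cv2.imwrite("pics/s11f.png",S["frame"])
```

```text
t17.30 pos [ 516.3 -233.6  352.5] x [ 0.0144 -0.0029 -0.9999] ytool yaw -94.83 F [-1.2  1.6  7.8] w 0.3 q [-0.56  0.46  1.49  0.01  1.18  1.09]
tip [ 518.89359393 -234.09289298  174.51950459] mill [  54.18576562 -169.36813341]
```

View pics/s11.png

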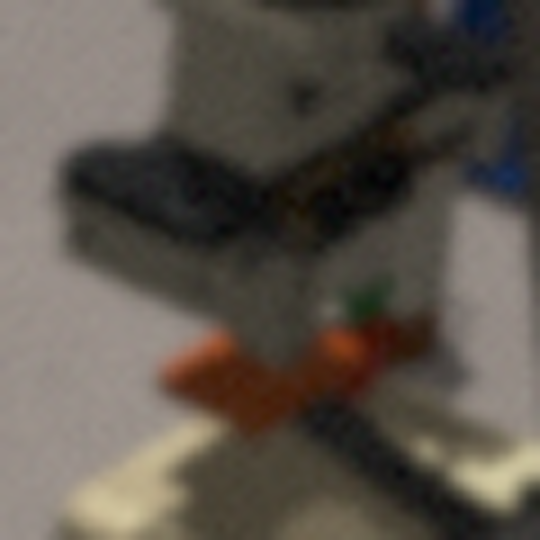

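View pics/t11.png

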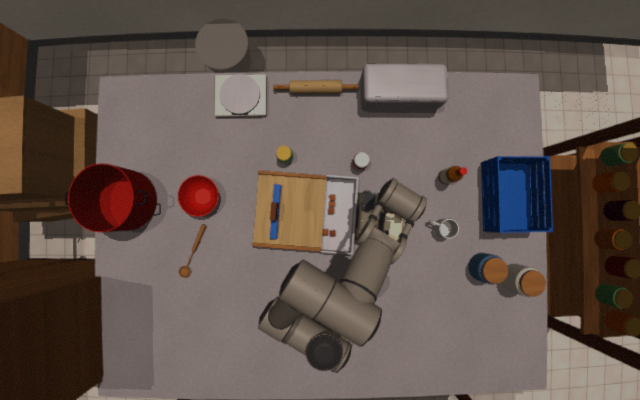

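View pics/s11f.png

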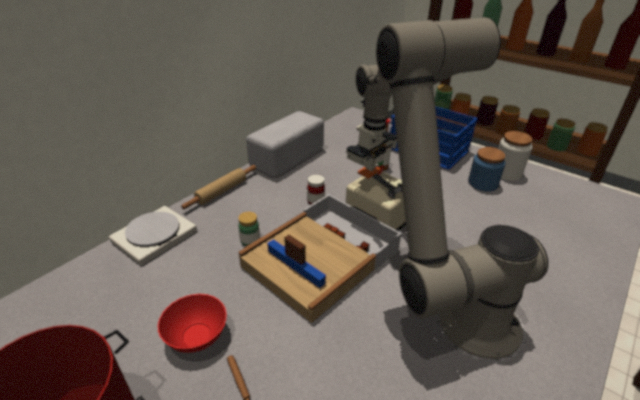

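Holding in green: tip height 174.5 mm, 7.8 N, pusher upright and bystanders unmoved. One quick check that the lump beside the board edge is down on the tray floor.

Run:
```python
from plant import bot
from h import *
T=bot.capture("top");S=bot.capture("side")
m=mask(T,(0,150,50),(13,255,255)); m[:185]=0;m[245:]=0; m[:,:318]=0;m[:,345:]=0
n,l,st,ce=cv2.connectedComponentsWithStats(m)
for i in range(1,n):
  if st[i,4]>5: P=onplane(T,[ce[i]],26)[0]; print(ce[i],st[i],"mill",((P[:2]-mo)@Rz).round(1),"expect side",proj(S,[P[0],P[1],26]).round(1), "if on edge",proj(S,onplane(T,[ce[i]],60)[0]).round(1))
crop(S,310,205,400,265,8,"s12.png"); crop(T,310,180,365,255,8,"t12.png")
```

```text
[331.63636364 200.65909091] [330 195   4  12  44] mill [54.4 22.9] expect side [[331. 229.]] if on edge [[331.4 221.4]]
[330.5        210.72727273] [329 208   4   6  22] mill [12.4 24.6] expect side [[340.1 234.8]] if on edge [[340.4 227.1]]
[324.82608696 232.        ] [323 230   5   5  23] mill [-77.1  41.8] expect side [[358.  250.1]] if on edge [[358.2 241.9]]
[332.42105263 233.10526316] [331 231   4   5  19] mill [-79.4  10.2] expect side [[364.7 245.6]] if on edge [[364.9 237.5]]
```

View pics/s12.png

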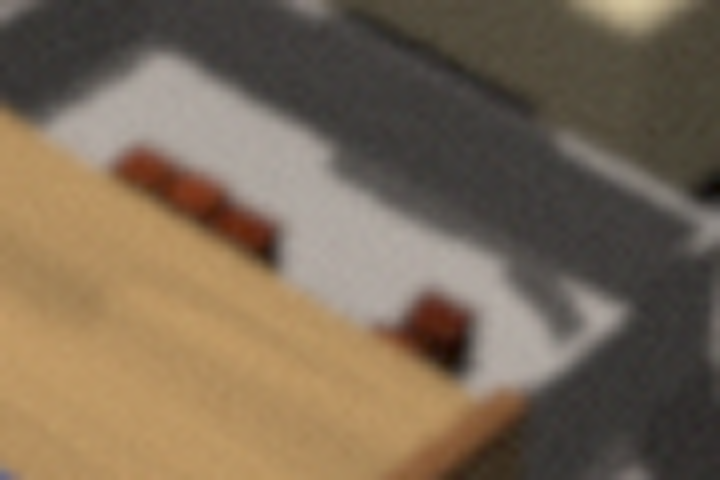

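View pics/t12.png

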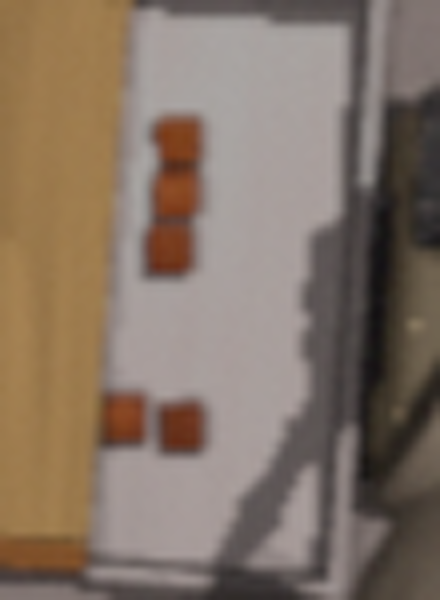

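All five lumps are down in the tray. The fifth is against the board's side at mill y ≈ +42, inside the +52 limit and half-hidden below the board edge in the side view. Handing in.

Run:
```python
from plant import bot
from h import *
plan(bot,[]); print(bot.close_job())
```

```text
t17.50 pos [ 516.3 -233.6  352.5] x [ 0.0144 -0.0028 -0.9999] ytool yaw -94.83 F [-1.8  0.6  7.7] w 0.6 q [-0.56  0.46  1.49  0.01  1.18  1.09]
the job is handed in; nothing more can be done
None
```

I swept all five lumps into the tray in one pass with the pusher. I then stood the pusher upright on the board, let go of it, and pressed the run handle with closed fingers. The handle was in the green band for about 3 s before I handed in at 17.5 s, still holding it.

Last checks:
- **Lumps:** all five are on the tray floor and the board is empty. One rests against the board's side, partly hidden below the edge in the side view.
- **Pusher:** it stands free and upright on the board, about 40 mm nearer the tray than where it started.
- **Run handle:** the fingertips are at about 174.5 mm (green is 165–182) with 7.7 N upward, which matches half travel. The pad's corners were within about 1 px of the level, half-travel position. The angle itself was not read directly.
- **Drift:** the fingertips rose about 2 mm while holding, because each hold command restarted from the measured pose. They stayed well inside the green band.
- **Other items:** in the last pictures the jars, bottle, bowl, mug and spoon stand where they did at the start.

No check failed.

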